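Open a pressure vessel and raise its liner

TASK

Open the slanted pressure vessel: press its safety cap firmly down along the vessel, keep it pressed while turning it anticlockwise until it is free, lift it off and set it down in the steel tray, right way up and not dropped. Then pull the black knob of the knockout rod all the way up so that the liner is pushed up out of the vessel, leave it standing there, and let go. Leave the beaker, the jar and the bottles where they are.

Things in the scene. Friction and masses are not known exactly. Their poses are not given: they have to be found in the camera images.
- stand: Fixed aluminium stand, base plate 170 x 120 x 12 mm on the bench, grey post at its back (+x), which carries the vessel. Origin on the bench below it, z up, its x level, pointing from the front to the post. May stand left or right, turned up to 0.3 rad.
- vessel: Steel pressure vessel fixed on the stand: an upright tube tilted 30 degrees from vertical, its top leaning to the stand's -x. Outer diameter 48 mm, bore 37 mm, 95 mm long. Origin at the centre of its bottom, its z runs up along the tube's axis, its y is the stand's y. Two steel lugs on its outside (at +x and -x) hold the cap.
- cap: White ribbed plastic safety cap, 76 mm diameter, skirt and disc 37 mm high, with a straight wing grip on top (overall 66 mm high), 250 g. Origin at the centre of its lower rim, z up through the wing, x along the wing. While locked its origin is at vessel z = 76.5 mm and its axes are parallel to the vessel's. It must rise 36 mm along the axis to clear the vessel.
- wing (a point): Point on the cap's axis in the wing grip (64 mm long along the cap's x, 20 mm wide, 29 mm high), 58 mm above the cap's lower rim, 8 mm below the wing's top: with the TCP here and tool z along the cap's -z, the fingertips are 2 mm over the disc. Axes as the cap's; the fingers close along its y.
- tray: Fixed open steel tray, 180 x 180 x 25 mm outside, 5 mm walls and floor, for the cap. Origin under its centre, on the bench.
- tray_in (a point): Centre of the tray's inner floor, 5 mm above the bench.
- ejector (a joint): Slide of the knockout rod along the vessel's axis (m): 0 down, 0.040 fully up at its stop. Needs about 7 N, stays where it is left. With the cap on, it is blocked.
- knob (a point): Centre of the round black knob of the knockout rod, 26 mm diameter, 32 mm long, its axis parallel to the vessel's, 78 mm to the vessel's +y side; at vessel z = 78 mm when down. It moves with the rod and gives sideways 1 mm per 3 N, up to 5 mm. A gap of 41 mm lies between it and the bare tube (26 mm to the cap's rim). Axes as the vessel's.
- liner: White open plastic cup, 34 mm diameter, 79 mm long, 90 g, standing loose inside the vessel on the knockout rod; origin at the centre of its bottom, at vessel z = 12 mm when down and 52 mm when fully raised. Hidden under the cap at first.
- amber: Loose amber glass bottle, 62 mm diameter, 140 mm tall, origin under its centre. Leave alone.
- beaker: Loose glass beaker, 68 mm diameter, 85 mm tall, origin under its centre. Leave alone.
- solvent: Loose clear bottle with a blue cap, 80 mm diameter, 170 mm tall, origin under its centre, at the right of the bench. Leave alone.
- jar: Loose jar with a white lid, 64 mm diameter, 90 mm tall, origin under its centre, at the left of the bench. Leave alone.
- disc (a point): Centre of the cap's flat disc top, 37 mm above its lower rim. Here the cap is pressed along its -z: a spring holds it up with 8 N when locked, 17 N at 11 mm down, which is the bottom. It turns only while pressed more than 8 mm, only anticlockwise seen from above the cap (positive about its z); between 55 and 125 degrees of turn (60 to 80 is good) it is free to be lifted.
Not all that is in view belongs to the job. Leave any yellow look-alike of the cap alone. There is more than one size of the stand; the job needs the larger.

How it is judged:
On the way, in this order (a step that is already met when the one before it is completed fails the run):
1. the cap is turned at least 0.3 rad while pressed at least 6 mm down on the vessel (angle between the x axis of cap and the x axis of vessel, either way round above 0.3 rad and z of cap in the frame of vessel between 0.06 and 0.0705 m and angle between the z axis of cap and the z axis of vessel, either way round below 0.2 rad), for 0.05 s.
2. the cap stands right way up on the tray's floor, let go (z of cap in the frame of tray_in below 0.006 m and horizontal distance between cap and tray_in below 0.075 m and angle between cap's own z axis and vertical below 0.12 rad and contact force between cap and the fingers below 0.1 N), for 0.2 s.
3. the knockout rod is pulled up to its stop (within 5 mm) and the liner has risen with it (value of joint ejector above 0.035 m and z of liner in the frame of vessel above 0.045 m), for 0.2 s.
At the end, for the whole second after the job is handed in: The cap stands right way up (within 0.12 rad) and still on the floor of the tray; the knockout rod is within 5 mm of its upper stop; the liner still stands in the vessel's bore on the rod, raised to within 7 mm of the full 40 mm, at rest (all of step 3 and z of cap in the frame of tray_in below 0.006 m and horizontal distance between cap and tray_in below 0.075 m and angle between cap's own z axis and vertical below 0.12 rad and linear speed of each of cap, liner below 0.03 m/s and z of liner in the frame of vessel below 0.06 m and angle between the z axis of liner and the z axis of vessel, either way round below 0.2 rad); the robot touches nothing.
It fails at once if the cap falls freely, faster than 0.7 m/s with the fingers off it (linear speed of cap above 0.7 m/s and contact force between cap and the fingers below 0.1 N).
It fails at once if the amber bottle, beaker, jar or clear bottle is pushed more than 30 mm or tipped over (distance of any of amber, beaker, jar, solvent from where it was at the start of the episode above 0.03 m or angle between any of amber, beaker, jar, solvent's own z axis and vertical above 0.4 rad).
It also fails if it takes over 58 s, if anything falls off the work surface, if the arm or the gripper's body presses on something with over 40 N, if the wrist force passes 120 N, or if a joint passes its speed limit or range.

ROBOT

A 6-joint arm with a two-finger parallel gripper is mounted at the origin on the work surface. World frame = base frame: x ahead of the robot, y to its left, z up, the work surface at z = 0. Lengths are in m, angles in rad, forces in N, time in s.
With the tool pointing down it reaches from about 0.3 to 0.875 m from the base axis. Payload 6.4 kg.
Tool frame: the origin (TCP) lies between the finger pads, 19 mm behind the fingertips; this is the grasp point; z points along the fingers, y is the line along which they close (so a half turn about z gives the same grasp; the last joint's range is limited). The gripper opens to 85 mm and grips with 20 to 120 N. Pads are 22 mm wide; open, the fingers measure 114 mm over their backs; the gripper's body (76 mm by 85 mm) begins 54 mm behind the grasp point. The pads swing forward as they close: fully open they stand 13 mm farther back than shut.
Start: joints at [0.981, 0.181, 1.607, -0, 1.354, -0.206], TCP at [0.215, 0.533, 0.25] pointing down, gripper open.
Joint ranges: [-2.99, 2.99], [-0.89, 2.07], [0.3, 2.58], [-1.14, 4.28], [0, 2.63], [-3.12, 3.12]. Speed limits (rad/s): [2.57, 2.57, 3.01, 3.14, 3.14, 3.14].

INTERFACE

Orientations are given as a unit quaternion [w, x, y, z].
In Python, from bench import ctrl gives the robot as it stands. The module is installed in compiled form; this text tells all that it offers.
- The arm moves only by the tool move_arm, never from a script. Its argument "plan" is one flat list of numbers, 6 for each row, row after row: the shift along the world's x, y, z in units of 50 mm (1.0 is 50 mm), then the turn, a rotation vector about the world's x, y, z in rad. A call has 1 to 10 rows; each row is the pose to reach, as a shift and turn from the pose commanded when the call began; what a row does not reach only later rows make up. A row lasts 1/8 s, in which the tool goes at most 62.5 mm and 10.7 degrees, less where a joint would pass 70% of its speed; a pose out of reach is approached as far as the arm can. A call with a gripper value outside its range is refused whole. "grip" is the finger opening in mm, from 0 to 85.4, set as the call begins (left out, the last holds). The fingers move at their own pace and stop on an object; the grip force is fixed at half the most. Time passes only in rows, so rows that repeat a pose let the fingers close. It gives the time, the measured TCP pose, the force, the opening and the grip force at its end, in the units of the state.
- ctrl.get_obs(): the state, without advancing time (a new reading comes with each control period).
- ctrl.camera(name): name is "scene" or "top" or "wrist"; returns a dict with "pixels" (384x512x3 uint8, red, green, blue), "fx", "fy", "cx", "cy" (pixels), "origin" and "attitude" of the camera in the world. Camera axes: x right, y down, z forward; pixel columns grow to the right and rows downward; lengths in m; the calibration is good to about 2 mm. A picture is of the moment at which its call begins. There is no depth.
- ctrl.hand_in(): hands the job in; it is judged then, once.
The state is a dict: "time_s": time; "q": joint angles; "dq": joint speeds; "joint_efforts": joint torques, N m; "eef_pos": TCP position; "eef_rot": TCP orientation; "wrist_force": force on the tool from outside, world axes, zero at the start; "torque": the same for the moment, N m; "opening": opening from 0.0 (shut) to 1.0 (fully open); "grasp_force": force on a finger pad.
Only numpy, scipy, OpenCV 4.12 (cv2) and the standard library are available. Lean on these libraries where they do the work, as an engineer would, in place of code of your own. Each camera call takes 0.05 s, during which the arm holds its last target. There are 200 camera calls.

## Working session

There is one attempt and no reset: what is moved stays moved. The work goes in short steps, Python scripts to look and compute and a tool call to move; the robot and the scene stay as the last step left them, time stands still between calls to the robot, and variables do not carry over. Pictures are saved under pics/ and viewed, at most 10 in all, crops included, and the job is handed in when it is done.

Besides the shell and the picture viewer there is one more tool, called after "Call:" as a command line: name --argument value ..., lists and objects as JSON in quotes. move_arm: Moves the arm, as the interface text tells. Its arguments: {"type":"object","properties":{"plan":{"type":"array"},"grip":{"type":"number"}},"required":["plan"]}

```bash
mkdir -p pics
cat > h.py <<'E'
import numpy as np, cv2
from bench import ctrl
from scipy.spatial.transform import Rotation as R
def att(a):
    a=np.array(a,float)
    return a if a.shape==(3,3) else R.from_quat(a[[1,2,3,0]]).as_matrix()
def shot(n,f=None):
    c=ctrl.camera(n)
    if f: cv2.imwrite('pics/'+f,c['pixels'][:,:,::-1])
    return c
def ray(c,u,v):
    d=att(c['attitude'])@np.array([(u-c['cx'])/c['fx'],(v-c['cy'])/c['fy'],1]); return np.array(c['origin']),d/np.linalg.norm(d)
def onz(c,u,v,z):
    o,d=ray(c,u,v); return o+d*(z-o[2])/d[2]
def tri(*l):
    A=0;b=0
    for c,u,v in l:
        o,d=ray(c,u,v);P=np.eye(3)-np.outer(d,d);A=A+P;b=b+P@o
    x=np.linalg.solve(A,b); return x,[np.linalg.norm(np.cross(x-ray(*l_)[0],ray(*l_)[1])) for l_ in l]
def proj(c,p):
    q=att(c['attitude']).T@(np.array(p)-c['origin']); return np.array([c['fx']*q[0]/q[2]+c['cx'],c['fy']*q[1]/q[2]+c['cy']])
E
python3 - <<'E'
from h import *
a=shot('scene');b=shot('top')
np.save('a.npy',a,allow_pickle=True);np.save('b.npy',b,allow_pickle=True)
for n,c in(('s',a),('t',b)):
    cv2.imwrite(f'pics/{n}0.png',cv2.resize(c['pixels'][:,:,::-1],(800,600)));print(c['origin'],c['attitude'],c['fx'],c['cx'],c['cy'])
print(ctrl.get_obs())
E
```

```text
[0.93479139 0.48172515 1.19085027] [-0.08995037  0.34342025  0.90130243 -0.24824463] 383.89973728116445 252.63064766505187 186.46011918035987
[ 0.45786596 -0.01260025  1.16481605] [-0.02889604  0.70858403 -0.70468806  0.02210069] 351.00776216772476 250.8673578089958 191.69087945053997
{'time_s': 0.1, 'q': array([ 9.80735473e-01,  1.81467051e-01,  1.60787935e+00,  3.06626136e-05,
        1.35376511e+00, -2.06280511e-01]), 'dq': array([ 0.00074262, -0.00171749, -0.00216395, -0.00072011, -0.00113249,
       -0.00041668]), 'joint_efforts': array([ 3.58044972e-04, -4.45875621e+01, -3.52241600e+01, -3.01273703e-04,
        4.14540074e-03, -2.20286313e-05]), 'eef_pos': array([0.21501036, 0.53281162, 0.24918788]), 'eef_rot': array([-3.08251945e-04,  1.90717910e-01,  9.81644590e-01, -6.94212182e-04]), 'wrist_force': array([-0.05498149, -0.4658916 , -0.27760656]), 'torque': array([-0.00698298, -0.02828935,  0.00646017]), 'grasp_force': 0.0, 'opening': 0.9968127217007716}
```

View pics/s0.png

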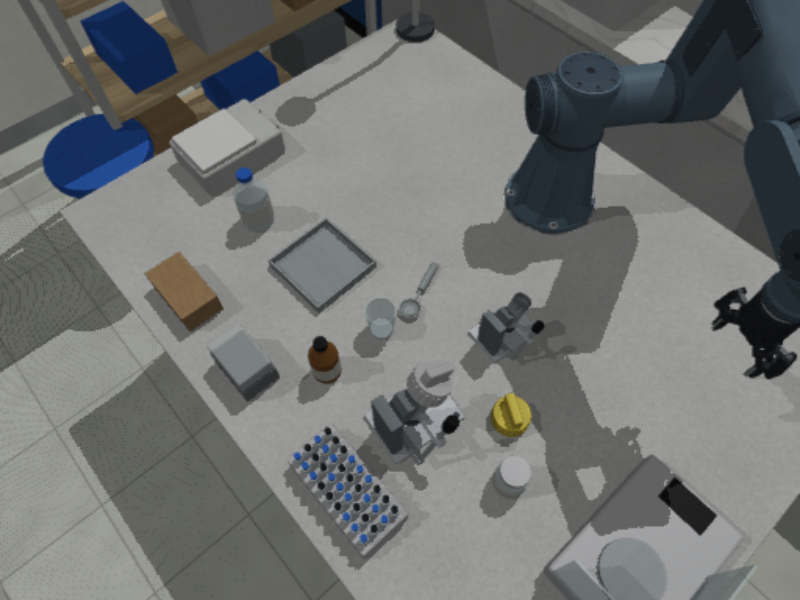

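View pics/t0.png

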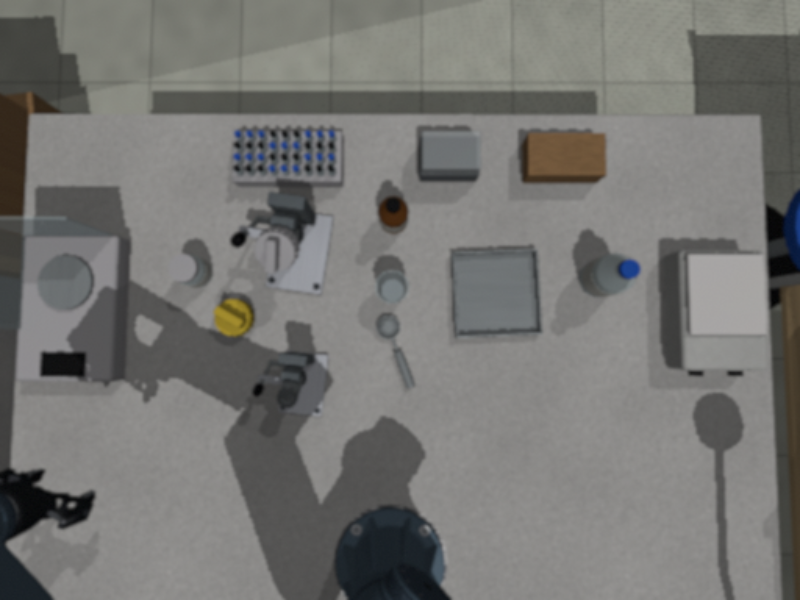

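The scene view shows the larger stand at about (415,410) with the white cap at (432,380), and the knob at (450,424). In the top view (800x600) the cap is at (278,252), the knob at (238,238), the base plate corners at about (330,215) and (320,292), the tray at (495,290), the yellow look-alike at (233,317) and the small stand at (295,385). I'll zoom in for exact points.

Run:
```python
from h import *
a=np.load('a.npy',allow_pickle=True).item();b=np.load('b.npy',allow_pickle=True).item()
z=lambda c,x,y,w,h:cv2.resize(c['pixels'][y:y+h,x:x+w,::-1],(400,400),interpolation=cv2.INTER_CUBIC)
# scene crop origin (225,220) 80px x5 ; top crop origin (140,115) 80px x5
cv2.imwrite('pics/z0.png',np.hstack([z(a,225,220,80,80),z(b,140,115,80,80)]))
# tray corners by mask of dark rim at height 25mm
for u,v in((451,249),(537,247),(541,333),(455,336)): print(onz(b,u*.64,v*.64,.025).round(3))
for u,v in((391,290),(393,213),(188,268),(612,275),(233,317)): print(onz(b,u*.64,v*.64,.05).round(3))
```

```text
[ 0.647 -0.124  0.025]
[ 0.652 -0.304  0.025]
[ 0.472 -0.31   0.025]
[ 0.465 -0.132  0.025]
[0.558 0.    0.05 ]
[ 0.717 -0.003  0.05 ]
[0.601 0.418 0.05 ]
[ 0.591 -0.45   0.05 ]
[0.501 0.322 0.05 ]
```

View pics/z0.png

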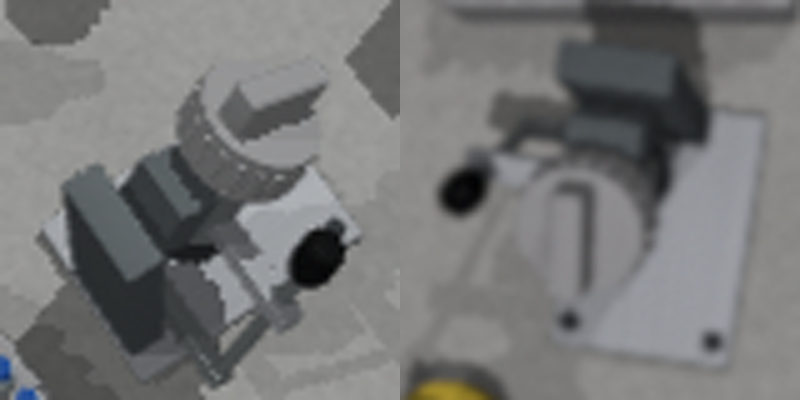

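The zoom (5x crops, scene left and top right) shows the wing top centre at about (283,85) in scene and (565,243) in top, and the knob at (318,257) and (463,188). The plate corners in top are about (766,118), (727,366) and (555,338).

Run:
```python
from h import *
a=np.load('a.npy',allow_pickle=True).item();b=np.load('b.npy',allow_pickle=True).item()
S=lambda u,v:(a,225+u/5,220+v/5)
T=lambda u,v:(b,140+(u-400)/5,115+v/5)
def blob(c,m,x0,y0,w,h):
    M=np.zeros(m.shape,bool);M[y0:y0+h,x0:x0+w]=m[y0:y0+h,x0:x0+w];v,u=np.nonzero(M);return u.mean()+.0,v.mean()+.0,len(u)
ka=blob(a,a['pixels'].max(2)<30,280,262,16,18);kb=blob(b,b['pixels'].max(2)<45,146,145,14,14);print(ka,kb)
k,e=tri((a,*ka[:2]),(b,*kb[:2]));print('knob',k,e)
k2,e=tri(S(318,257),T(463,188));print('knob2',k2,e)
w,e=tri(S(283,85),T(565,243));print('wingtop',w,e)
p=[onz(*T(*x),.012) for x in((766,118),(727,366),(555,338))]
for x in p:print(x.round(4))
d=p[0]-p[1];f=p[2]-p[1];print('yaw',np.arctan2(d[1],d[0]),np.arctan2(-f[0],f[1]),np.linalg.norm(d),np.linalg.norm(f))
yaw=np.arctan2(d[1],d[0])
for yaw in(yaw,-.15,-.1):
    V=R.from_euler('z',yaw)*R.from_euler('y',-np.pi/6);print(yaw,'w-k in vessel',V.inv().apply(w-k).round(4), V.inv().apply(w-k2).round(4))
```

```text
(np.float64(288.144578313253), np.float64(271.1686746987952), 83) (np.float64(152.6153846153846), np.float64(152.48076923076923), 52)
knob [0.64302417 0.28590087 0.15402602] [np.float64(0.0015782375163609444), np.float64(0.0015782375163607679)]
knob2 [0.64255574 0.28664981 0.15280058] [np.float64(0.0020678073999617565), np.float64(0.002067807399961784)]
wingtop [0.6028711  0.2136943  0.20456219] [np.float64(0.0015697597407351557), np.float64(0.0015697597407352353)]
[0.7179 0.1253 0.012 ]
[0.5519 0.1488 0.012 ]
[0.5699 0.263  0.012 ]
yaw -0.1406891847230897 -0.15636075275425473 0.16763697720071505 0.11557202981293992
-0.1406891847230897 w-k in vessel [-0.0004 -0.0771  0.0586] [ 0.0007 -0.0778  0.0594]
-0.15 w-k in vessel [ 0.0002 -0.0774  0.0582] [ 0.0013 -0.0781  0.059 ]
-0.1 w-k in vessel [-0.0031 -0.0759  0.0601] [-0.002  -0.0766  0.0609]
```

```bash
cat >> h.py <<'E'
yaw=-0.148
V=R.from_euler('z',yaw)*R.from_euler('y',-np.pi/6); Vm=V.as_matrix()
GT=R.from_matrix(np.c_[-Vm[:,0],Vm[:,1],-Vm[:,2]])   # tool for wing
def delta(pos,rot):
    o=ctrl.get_obs();q=np.array(o['eef_rot'])[[1,2,3,0]]
    print('t',round(o['time_s'],2),'shift',((np.array(pos)-o['eef_pos'])/.05).round(2),'turn',(rot*R.from_quat(q).inv()).as_rotvec().round(3),'q',o['q'].round(2))
E
python3 - <<'E'
from h import *
w=np.array([.6029,.2137,.2046]); k=np.array([.643,.286,.1533])
print(Vm.round(3))
P=w-.008*Vm[:,2]
print('origin from wing',w-.1425*Vm[:,2])
delta(P+.11*Vm[:,2],GT)
E
```

```text
[[ 0.857  0.147 -0.495]
 [-0.128  0.989  0.074]
 [ 0.5    0.     0.866]]
origin from wing [0.67337109 0.20319345 0.08119138]
t 0.1 shift [ 6.75 -6.23  0.87] turn [-0.137 -0.507  0.231] q [ 0.98  0.18  1.61  0.    1.35 -0.21]
```

Call:
move_arm --plan '[0.6, -0.6, 0.8, 0, 0, 0, 6.75, -6.23, 0.95, -0.137, -0.507, 0.231, 6.75, -6.23, 0.95, -0.137, -0.507, 0.231, 6.75, -6.23, 0.95, -0.137, -0.507, 0.231, 6.75, -6.23, 0.95, -0.137, -0.507, 0.231, 6.75, -6.23, 0.95, -0.137, -0.507, 0.231, 6.75, -6.23, 0.95, -0.137, -0.507, 0.231, 6.75, -6.23, 0.95, -0.137, -0.507, 0.231, 6.75, -6.23, 0.95, -0.137, -0.507, 0.231, 6.75, -6.23, 0.95, -0.137, -0.507, 0.231]' --grip 85

```text
time_s: 1.35
eef_pos: [0.5523, 0.2216, 0.2968]
eef_rot: [0.258, 0.071, 0.963, -0.019]
wrist_force: [-1.1, 0.3, 0.4]
opening: 0.996
grasp_force: 0.0
```

Run:
```python
from h import *
c=shot('wrist');np.save('w1.npy',c,allow_pickle=True)
cv2.imwrite('pics/w1.png',cv2.resize(c['pixels'][:,:,::-1],(800,600)))
P=np.array([.6029,.2137,.2046])
delta(P-.008*Vm[:,2]+.11*Vm[:,2],GT)
o=ctrl.get_obs();print(c['origin'],o['eef_pos'],o['wrist_force'])
print(proj(c,P)*1.5625, proj(c,P+.032*Vm[:,0])*1.5625, proj(c,P-.032*Vm[:,0])*1.5625)
```

```text
t 1.4 shift [ 0.01 -0.02 -0.08] turn [-0.001 -0.001 -0.001] q [ 0.29 -0.06  1.85 -0.27  0.89 -1.01]
[0.42403982 0.24097653 0.36628016] [0.55198601 0.22224449 0.29694902] [-0.88014105 -0.29913687  0.13591308]
[393.54598138 299.00984772] [393.5660321  354.18283199] [393.52427331 239.27633236]
```

View pics/w1.png

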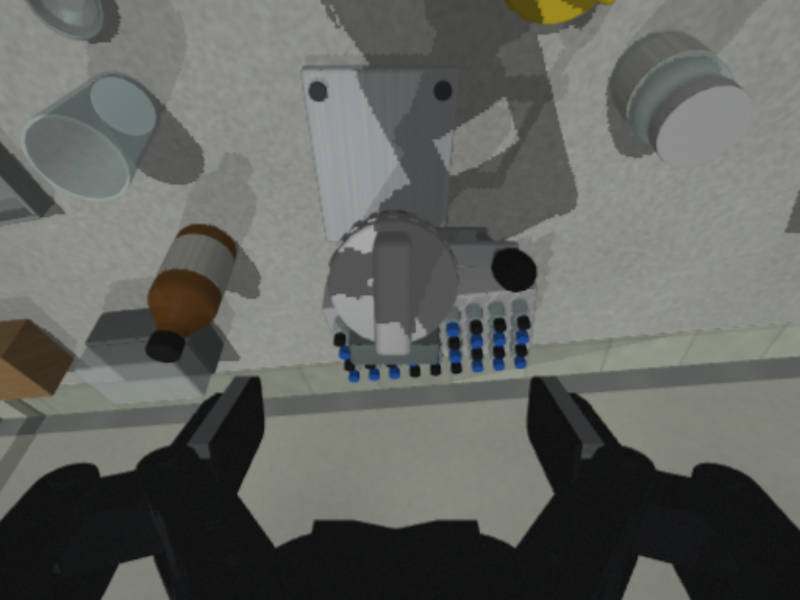

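The wrist view shows the wing top at x 374–412 and y about 237–354 (centre near (393,297)), which matches the predicted (393,299). The knob is at (514,270) and the jaws straddle the wing, so I'll descend.

Call:
move_arm --plan '[0.3, -0.05, -0.55, 0, 0, 0, 0.6, -0.1, -1.1, 0, 0, 0, 0.85, -0.14, -1.55, 0, 0, 0, 1.02, -0.17, -1.85, 0, 0, 0, 1.1, -0.18, -1.98, 0, 0, 0, 1.1, -0.18, -1.98, 0, 0, 0]' --grip 45

```text
time_s: 2.15
eef_pos: [0.6073, 0.2133, 0.1984]
eef_rot: [0.258, 0.071, 0.963, -0.019]
wrist_force: [1.1, -0.3, -1.1]
opening: 0.529
grasp_force: 0.0
```

Call:
move_arm --plan '[0, 0, 0, 0, 0, 0, 0, 0, 0, 0, 0, 0, 0, 0, 0, 0, 0, 0, 0, 0, 0, 0, 0, 0, 0, 0, 0, 0, 0, 0]' --grip 0

```text
time_s: 2.78
eef_pos: [0.6085, 0.213, 0.2]
eef_rot: [0.26, 0.071, 0.963, -0.018]
wrist_force: [-2.8, 1.4, 5.2]
opening: 0.225
grasp_force: 62.6
```

Run:
```python
from h import *
o=ctrl.get_obs();P=np.array([.6029,.2137,.2046])
W=P-.008*Vm[:,2]
delta(W,GT);print(o['eef_pos'],V.inv().apply(o['wrist_force']).round(1),o['torque'].round(2),'vessel err',(V.inv().apply(o['eef_pos']-W)*1000).round(1),o['opening'])
delta(W-.0125*Vm[:,2],GT)
```

```text
t 2.77 shift [-0.03  0.   -0.05] turn [-0.001  0.003 -0.001] q [ 0.24  0.15  1.84 -0.3   0.68 -0.99]
[0.60849641 0.21301618 0.19998439] [0. 1. 6.] [0.27 0.2  0.18] vessel err [2.6 0.1 1.2] 0.22460842351714488
t 2.77 shift [ 0.09 -0.02 -0.26] turn [-0.001  0.003 -0.001] q [ 0.24  0.15  1.84 -0.3   0.68 -0.99]
```

Call:
move_arm --plan '[0.05, -0.01, -0.08, 0, 0, 0, 0.09, -0.015, -0.16, 0, 0, 0, 0.12, -0.02, -0.21, 0, 0, 0, 0.12, -0.02, -0.21, 0, 0, 0]'

```text
time_s: 3.28
eef_pos: [0.6136, 0.2124, 0.1917]
eef_rot: [0.26, 0.071, 0.963, -0.018]
wrist_force: [-24.1, -0.5, 27.7]
opening: 0.226
grasp_force: 68.5
```

```bash
cat > st.py <<'E'
from h import *
o=ctrl.get_obs();P=np.array([.6029,.2137,.2046]);W=P-.008*Vm[:,2]
print('t',o['time_s'],'F vessel',V.inv().apply(o['wrist_force']).round(1),'T',V.inv().apply(o['torque']).round(2),'vessel mm',(V.inv().apply(o['eef_pos']-W)*1000).round(1),'open',o['opening'],o['grasp_force'],'q',o['q'].round(2))
E
python3 st.py
```

```text
t 3.275 F vessel [-6.8 -4.  35.8] T [-0.57  1.62  0.03] vessel mm [ 2.9  0.3 -8.5] open 0.22643393475778253 68.50216208898928 q [ 0.24  0.17  1.83 -0.31  0.67 -0.99]
```

Call:
move_arm --plan '[0, 0, 0, -0.06, 0.009, 0.104, 0, 0, 0, -0.12, 0.018, 0.208, 0, 0.01, 0, -0.18, 0.027, 0.312, 0, 0.01, 0, -0.248, 0.037, 0.433]'

```text
time_s: 3.78
eef_pos: [0.6145, 0.2139, 0.1922]
eef_rot: [0.248, -0.171, 0.95, -0.082]
wrist_force: [-18.9, 4.5, 22.1]
opening: 0.228
grasp_force: 67.2
```

```bash
python3 st.py; python3 -c "
from h import *
o=ctrl.get_obs();print(V.inv().apply((R.from_quat(np.array(o['eef_rot'])[[1,2,3,0]])*GT.inv()).as_rotvec()))"
```

```text
t 3.775 F vessel [-5.7  1.7 28.8] T [ 0.4   1.23 -0.38] vessel mm [ 3.7  1.9 -8.5] open 0.22768194014963272 67.22095045930473 q [ 0.24  0.17  1.83 -0.31  0.66 -1.49]
[ 0.00259811 -0.00538772  0.50344456]
```

Call:
move_arm --plan '[0, 0, 0, -0.089, 0.013, 0.156, -0.01, 0.01, 0, -0.178, 0.026, 0.312, -0.01, 0.01, 0, -0.267, 0.04, 0.468, -0.01, 0.01, 0, -0.356, 0.053, 0.624, -0.01, 0.01, 0, -0.356, 0.053, 0.624]'

```text
time_s: 4.4
eef_pos: [0.6141, 0.2142, 0.1919]
eef_rot: [0.203, -0.495, 0.829, -0.164]
wrist_force: [-15.5, 3.9, 20.2]
opening: 0.219
grasp_force: 66.9
```

```bash
python3 st.py; python3 -c "
from h import *
o=ctrl.get_obs();print(V.inv().apply((R.from_quat(np.array(o['eef_rot'])[[1,2,3,0]])*GT.inv()).as_rotvec()))
cv2.imwrite('pics/w2.png',shot('wrist')['pixels'][:,:,::-1])"
```

```text
t 4.4 F vessel [-3.6  1.5 25.4] T [0.41 1.23 0.23] vessel mm [ 3.2  2.1 -8.5] open 0.2190087063346964 66.87964682587335 q [ 0.24  0.17  1.83 -0.31  0.67 -2.21]
[ 4.84672764e-04 -5.61483092e-03  1.22293870e+00]
```

View pics/w2.png

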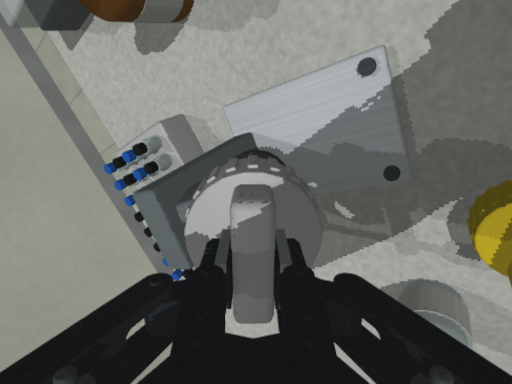

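The wing sits squarely between the fingers at (253,250) while the plate appears turned by about 70°, so the cap turned with the gripper. Next I lift along the axis.

Call:
move_arm --plan '[-0.1, 0.015, 0.173, 0, 0, 0, -0.25, 0.037, 0.433, 0, 0, 0, -0.45, 0.067, 0.78, 0, 0, 0, -0.7, 0.1, 1.21, 0, 0, 0, -0.9, 0.13, 1.56, 0, 0, 0, -0.9, 0.13, 1.56, 0, 0, 0]'

```text
time_s: 5.2
eef_pos: [0.568, 0.2192, 0.2668]
eef_rot: [0.201, -0.494, 0.83, -0.163]
wrist_force: [0.2, 0.1, -2.9]
opening: 0.221
grasp_force: 61.5
```

```bash
python3 st.py
python3 - <<'E'
from h import *
cv2.imwrite('pics/s2.png',cv2.resize(shot('scene','')['pixels'][150:342,200:456,::-1],(768,576)))
for y in(2.642,2.0,1.7): # tool y heading
    T=R.from_matrix(np.c_[[np.sin(y),-np.cos(y),0],[np.cos(y),np.sin(y),0],[0,0,-1]])
    delta([.559,-.218,.15],T)
E
```

```text
t 5.2 F vessel [-1.3  0.1 -2.6] T [0.01 0.52 0.05] vessel mm [ 0.5  0.3 79.5] open 0.22116932562562838 61.54686658267565 q [ 0.28 -0.    1.86 -0.28  0.82 -2.22]Traceback (most recent call last):
  File "<stdin>", line 4, in <module>
  File "scipy/spatial/transform/_rotation.pyx", line 1143, in scipy.spatial.transform._rotation.Rotation.from_matrix
ValueError: Non-positive determinant (left-handed or null coordinate frame) in rotation matrix 0: [[ 0.47906802 -0.87777778  0.        ]
 [ 0.87777778  0.47906802  0.        ]
 [ 0.          0.         -1.        ]].
```

View pics/s2.png

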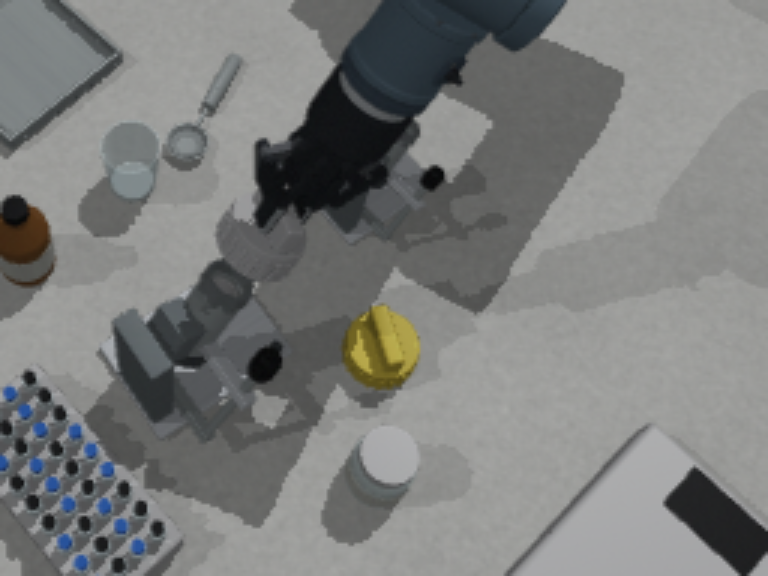

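The scene crop shows the cap held at (262,240), clear of the vessel, whose open mouth is at (225,285).

```bash
cat >> h.py <<'E'
def down(y): return R.from_matrix(np.c_[[-np.sin(y),np.cos(y),0],[np.cos(y),np.sin(y),0],[0,0,-1]])
E
python3 - <<'E'
from h import *
for y in(2.3,2.0,1.7): delta([.559,-.218,.24],down(y))
E
```

```text
t 5.25 shift [-0.18 -8.74 -0.51] turn [ 0.165  0.499 -0.336] q [ 0.28 -0.    1.86 -0.28  0.82 -2.22]
t 5.25 shift [-0.18 -8.74 -0.51] turn [ 0.24   0.474 -0.629] q [ 0.28 -0.    1.86 -0.28  0.82 -2.22]
t 5.25 shift [-0.18 -8.74 -0.51] turn [ 0.315  0.441 -0.922] q [ 0.28 -0.    1.86 -0.28  0.82 -2.22]
```

Call:
move_arm --plan '[-0.1, -0.4, 0.2, 0.03, 0.04, -0.09, -0.18, -1.2, 0.2, 0.06, 0.09, -0.18, -0.18, -2.2, 0.2, 0.09, 0.13, -0.28, -0.18, -3.2, 0.2, 0.13, 0.18, -0.37, -0.18, -4.2, 0.2, 0.16, 0.22, -0.46, -0.18, -5.2, 0.2, 0.19, 0.26, -0.55, -0.18, -6.2, 0, 0.22, 0.31, -0.65, -0.18, -7.2, -0.2, 0.25, 0.35, -0.74, -0.18, -8.1, -0.4, 0.285, 0.4, -0.83, -0.18, -8.74, -0.5, 0.315, 0.441, -0.922]'

```text
time_s: 6.5
eef_pos: [0.5582, -0.2202, 0.2382]
eef_rot: [-0.002, -0.062, 0.998, 0.001]
wrist_force: [-0.4, 0.4, -4.2]
opening: 0.226
grasp_force: 61.2
```

```bash
python3 st.py
python3 - <<'E'
from h import *
delta([.559,-.218,.10],down(1.7))
cv2.imwrite('pics/s3.png',cv2.resize(shot('scene')['pixels'][60:252,120:376,::-1],(768,576)))
E
```

```text
t 6.5 F vessel [-2.5  0.3 -3.4] T [-0.01 -0.02  0.06] vessel mm [  34.  -435.8   27.2] open 0.22591033715213138 61.19929888782963 q [-0.57  0.25  1.55 -0.    1.35 -2.27]
t 6.5 shift [ 0.02  0.04 -2.76] turn [-0.002 -0.003  0.006] q [-0.57  0.25  1.55 -0.    1.35 -2.27]
```

View pics/s3.png

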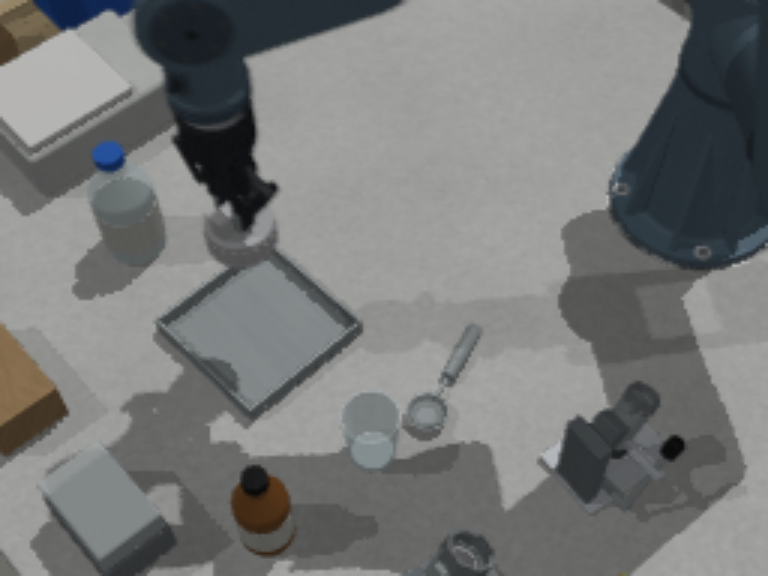

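The held cap is at (240,235) in the crop and the tray centre is at about (258,330). The offset looks like parallax, which I'll check numerically while descending partway.

Call:
move_arm --plan '[0.01, 0.02, -0.6, 0, 0, 0, 0.02, 0.04, -1.3, 0, 0, 0, 0.02, 0.04, -2.1, 0, 0, 0, 0.02, 0.04, -2.7, 0, 0, 0, 0.02, 0.04, -3, 0, 0, 0, 0.02, 0.04, -3, 0, 0, 0]'

```text
time_s: 7.3
eef_pos: [0.5594, -0.2154, 0.0894]
eef_rot: [-0.001, -0.064, 0.998, 0.001]
wrist_force: [-0.3, -1.3, -2.1]
opening: 0.225
grasp_force: 61.3
```

```bash
python3 st.py
python3 - <<'E'
from h import *
c=shot('scene');print('tray from scene',[onz(c,120+u/3,60+v/3,.025).round(3) for u,v in((258,330),(160,325),(360,328),(252,415),(270,250))])
delta([.559,-.218,.063],down(1.7))
E
```

```text
t 7.3 F vessel [-1.1 -1.3 -1.8] T [-0.03 -0.01 -0.01] vessel mm [ -40.1 -430.9 -101.9] open 0.22516348925632304 61.329369539244 q [-0.57  0.42  1.65  0.    1.07 -2.27]
tray from scene [array([ 0.564, -0.205,  0.025]), array([ 0.648, -0.291,  0.025]), array([ 0.47 , -0.125,  0.025]), array([ 0.642, -0.118,  0.025]), array([ 0.478, -0.29 ,  0.025])]
t 7.35 shift [-0.03 -0.04 -0.56] turn [0.    0.001 0.   ] q [-0.57  0.42  1.65  0.    1.07 -2.27]
```

Call:
move_arm --plan '[0, 0, -0.2, 0, 0, 0, 0, 0, -0.35, 0, 0, 0, 0, 0, -0.45, 0, 0, 0, 0, 0, -0.48, 0, 0, 0, 0, 0, -0.51, 0, 0, 0, 0, 0, -0.51, 0, 0, 0]'

```text
time_s: 8.1
eef_pos: [0.5603, -0.2158, 0.0655]
eef_rot: [0.001, -0.064, 0.998, -0.0]
wrist_force: [0.6, 0.1, -2.5]
opening: 0.224
grasp_force: 61.4
```

Call:
move_arm --plan '[0, 0, -0.02, 0, 0, 0, 0, 0, -0.04, 0, 0, 0, 0, 0, -0.04, 0, 0, 0]'

```text
time_s: 8.48
eef_pos: [0.5603, -0.2158, 0.0634]
eef_rot: [0.0, -0.064, 0.998, -0.0]
wrist_force: [-0.3, 0.3, -2.8]
opening: 0.224
grasp_force: 61.4
```

Call:
move_arm --plan '[0, 0, -0.02, 0, 0, 0, 0, 0, -0.04, 0, 0, 0, 0, 0, -0.04, 0, 0, 0]'

```text
time_s: 8.85
eef_pos: [0.5602, -0.2158, 0.0614]
eef_rot: [0.0, -0.064, 0.998, -0.0]
wrist_force: [-0.1, 0.1, -3.8]
opening: 0.226
grasp_force: 61.4
```

Call:
move_arm --plan '[0, 0, -0.02, 0, 0, 0, 0, 0, -0.04, 0, 0, 0, 0, 0, -0.04, 0, 0, 0]'

```text
time_s: 9.22
eef_pos: [0.5604, -0.2159, 0.0611]
eef_rot: [0.0, -0.064, 0.998, -0.0]
wrist_force: [-6.3, 2.5, 10.1]
opening: 0.222
grasp_force: 63.5
```

Call:
move_arm --plan '[0, 0, 0.02, 0, 0, 0, 0, 0, 0.02, 0, 0, 0, 0, 0, 0.02, 0, 0, 0, 0, 0, 0.02, 0, 0, 0, 0, 0, 0.3, 0, 0, 0, 0, 0, 0.9, 0, 0, 0, 0, 0, 1.8, 0, 0, 0, 0, 0, 2.8, 0, 0, 0, 0, 0, 3.6, 0, 0, 0, 0, 0, 3.6, 0, 0, 0]' --grip 60

```text
time_s: 10.48
eef_pos: [0.5624, -0.2171, 0.2452]
eef_rot: [0.004, -0.064, 0.998, -0.003]
wrist_force: [0.5, 0.5, -0.7]
opening: 0.703
grasp_force: 0.0
```

Run:
```python
from h import *
cv2.imwrite('pics/w4.png',shot('wrist')['pixels'][:,:,::-1])
# knob: from wing estimate and from blob
o=np.array([.67337,.20319,.08119]); print('knob from wing',V.apply([0,.078,.078])+o)
k=V.apply([0,.078,.078])+o
# tool y along vessel +-x ; z down the axis
for s in(1,-1):
    m=np.c_[np.cross(s*Vm[:,0],-Vm[:,2]),s*Vm[:,0],-Vm[:,2]]
    delta(k+.12*Vm[:,2],R.from_matrix(m))
```

```text
knob from wing [0.64629825 0.28608825 0.14873998]
t 10.53 shift [ 0.51 10.23  0.2 ] turn [ 0.43  -0.431 -1.798] q [-0.57  0.24  1.55  0.    1.34 -2.26]
t 10.53 shift [ 0.51 10.23  0.2 ] turn [-0.401 -0.387  1.262] q [-0.57  0.24  1.55  0.    1.34 -2.26]
```

View pics/w4.png

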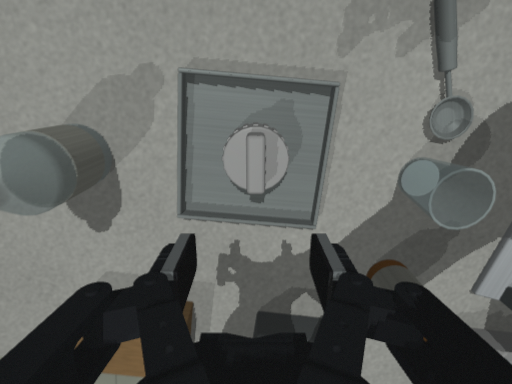

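The wrist view shows the cap upright and let go in the middle of the tray at (255,160). On to the knob.

Call:
move_arm --plan '[0, 0.5, 0.6, 0.04, -0.04, -0.17, 0, 1.5, 1, 0.08, -0.08, -0.34, 0, 2.6, 1, 0.12, -0.12, -0.51, 0, 3.7, 1, 0.16, -0.16, -0.68, 0, 4.8, 1, 0.2, -0.2, -0.85, 0.1, 5.9, 1, 0.24, -0.24, -1.02, 0.2, 7, 1, 0.28, -0.28, -1.19, 0.3, 8.1, 1, 0.32, -0.32, -1.36, 0.4, 9.2, 0.8, 0.36, -0.36, -1.53, 0.5, 10.2, 0.6, 0.4, -0.4, -1.7]' --grip 50

```text
time_s: 11.78
eef_pos: [0.5817, 0.2541, 0.2747]
eef_rot: [0.171, 0.644, 0.731, 0.146]
wrist_force: [-0.1, 0.6, 1.8]
opening: 0.585
grasp_force: 0.0
```

```bash
cat >> h.py <<'E'
GK=R.from_matrix(np.c_[np.cross(Vm[:,0],-Vm[:,2]),Vm[:,0],-Vm[:,2]])
E
python3 - <<'E'
from h import *
delta(np.array([.6455,.286,.150])+.10*Vm[:,2],GK)
E
```

```text
t 11.78 shift [ 0.29  0.78 -0.76] turn [ 0.062 -0.075 -0.258] q [ 0.29  0.06  1.76 -0.17  0.9   0.24]
```

Call:
move_arm --plan '[0, 0, 0, 0, 0, 0, 0, 0, 0, 0, 0, 0, 0, 0, 0, 0, 0, 0]'

```text
time_s: 12.15
eef_pos: [0.5827, 0.2516, 0.2759]
eef_rot: [0.172, 0.643, 0.732, 0.146]
wrist_force: [-0.9, -0.1, 0.5]
opening: 0.59
grasp_force: 0.0
```

Run:
```python
from h import *
delta(np.array([.6455,.286,.150])+.10*Vm[:,2],GK)
```

```text
t 12.15 shift [ 0.27  0.84 -0.79] turn [ 0.063 -0.075 -0.261] q [ 0.28  0.06  1.76 -0.17  0.9   0.23]
```

Call:
move_arm --plan '[0.13, 0.42, -0.3, 0.03, -0.037, -0.13, 0.27, 0.84, -0.7, 0.063, -0.075, -0.261, 0.27, 0.84, -0.79, 0.063, -0.075, -0.261, 0.27, 0.84, -0.79, 0.063, -0.075, -0.261, 0.27, 0.84, -0.79, 0.063, -0.075, -0.261]'

```text
time_s: 12.78
eef_pos: [0.5968, 0.2938, 0.2379]
eef_rot: [0.197, 0.731, 0.631, 0.17]
wrist_force: [-0.3, -0.2, 0.5]
opening: 0.584
grasp_force: 0.0
```

Run:
```python
from h import *
k=np.array([.6455,.286,.150])
delta(k+.10*Vm[:,2],GK);delta(k+.004*Vm[:,2],GK)
c=shot('wrist');im=c['pixels'][:,:,::-1].copy()
for p in(k+.016*Vm[:,2],k-.016*Vm[:,2]): print(proj(c,p)); cv2.drawMarker(im,tuple(int(x) for x in proj(c,p)),(0,0,255),0,8)
cv2.imwrite('pics/w5.png',im)
```

```text
t 12.78 shift [-0.01 -0.01 -0.03] turn [-0.     0.002 -0.   ] q [ 0.4   0.17  1.73 -0.37  0.81  0.74]
t 12.78 shift [ 0.93 -0.15 -1.69] turn [-0.     0.002 -0.   ] q [ 0.4   0.17  1.73 -0.37  0.81  0.74]
[251.46312568 202.29199979]
[251.52285977 189.43612702]
```

View pics/w5.png

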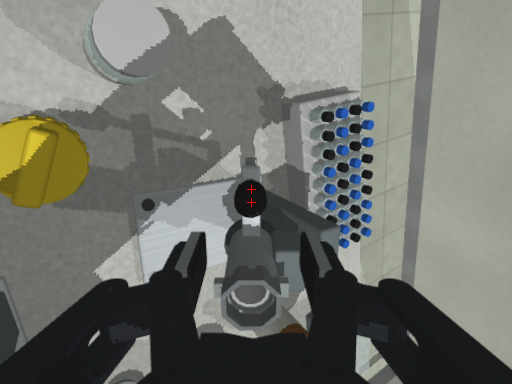

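The wrist view shows the knob at (250,198), between the jaws and matching the predicted (251,196), with the open vessel and its liner at (250,297).

Call:
move_arm --plan '[0.25, -0.04, -0.45, 0, 0, 0, 0.5, -0.08, -0.9, 0, 0, 0, 0.72, -0.12, -1.3, 0, 0, 0, 0.86, -0.14, -1.57, 0, 0, 0, 0.93, -0.15, -1.69, 0, 0, 0, 0.93, -0.15, -1.69, 0, 0, 0]'

```text
time_s: 13.58
eef_pos: [0.6427, 0.2872, 0.1521]
eef_rot: [0.196, 0.731, 0.631, 0.169]
wrist_force: [-0.3, -0.7, -0.4]
opening: 0.584
grasp_force: 0.0
```

Call:
move_arm --plan '[0, 0, 0, 0, 0, 0, 0, 0, 0, 0, 0, 0, 0, 0, 0, 0, 0, 0, 0, 0, 0, 0, 0, 0, 0, 0, 0, 0, 0, 0]' --grip 0

```text
time_s: 14.2
eef_pos: [0.6429, 0.2878, 0.1531]
eef_rot: [0.196, 0.731, 0.631, 0.17]
wrist_force: [-2.7, 0.5, 5.0]
opening: 0.279
grasp_force: 59.0
```

```bash
python3 st.py
```

```text
t 14.2 F vessel [0.1 0.1 5.7] T [0.05 0.24 0.05] vessel mm [ -0.9  79.2 -50.9] open 0.2793718580475544 59.01633493602276 q [ 0.36  0.36  1.69 -0.4   0.66  0.77]
```

Call:
move_arm --plan '[-0.05, 0.007, 0.09, 0, 0, 0, -0.1, 0.015, 0.18, 0, 0, 0, -0.16, 0.023, 0.27, 0, 0, 0, -0.21, 0.03, 0.36, 0, 0, 0, -0.26, 0.038, 0.45, 0, 0, 0, -0.31, 0.046, 0.54, 0, 0, 0, -0.36, 0.054, 0.63, 0, 0, 0, -0.4, 0.06, 0.69, 0, 0, 0, -0.4, 0.06, 0.69, 0, 0, 0]'

```text
time_s: 15.32
eef_pos: [0.6228, 0.29, 0.1862]
eef_rot: [0.196, 0.731, 0.631, 0.17]
wrist_force: [4.3, -0.2, -2.8]
opening: 0.281
grasp_force: 59.5
```

```bash
python3 st.py
```

```text
t 15.325 F vessel [ 2.4  0.4 -4.6] T [ 0.19 -0.25  0.  ] vessel mm [ -1.9  78.3 -12.2] open 0.2808922918886306 59.514881959185004 q [ 0.37  0.28  1.71 -0.39  0.72  0.76]
```

Call:
move_arm --plan '[-0.02, 0.003, 0.035, 0, 0, 0, -0.04, 0.006, 0.07, 0, 0, 0, -0.04, 0.006, 0.07, 0, 0, 0]'

```text
time_s: 15.7
eef_pos: [0.6207, 0.2896, 0.188]
eef_rot: [0.196, 0.732, 0.631, 0.169]
wrist_force: [11.6, 0.3, -11.7]
opening: 0.28
grasp_force: 60.4
```

```bash
python3 st.py
```

```text
t 15.7 F vessel [  4.    2.  -15.8] T [ 0.38 -0.66  0.09] vessel mm [-2.7 77.7 -9.5] open 0.2796032248380411 60.437919683754444 q [ 0.37  0.27  1.72 -0.39  0.73  0.76]
```

The stop is felt: travel was 41 mm and the force rose to 16 N. Releasing and retreating along the axis.

Call:
move_arm --plan '[0.02, 0, -0.03, 0, 0, 0, 0.02, 0, -0.03, 0, 0, 0, 0.02, 0, -0.03, 0, 0, 0, 0.02, 0, -0.03, 0, 0, 0, -0.1, 0.015, 0.18, 0, 0, 0, -0.4, 0.06, 0.7, 0, 0, 0, -0.8, 0.12, 1.4, 0, 0, 0, -1.1, 0.16, 1.9, 0, 0, 0, -1.3, 0.2, 2.2, 0, 0, 0, -1.3, 0.2, 2.2, 0, 0, 0]' --grip 55

```text
time_s: 16.95
eef_pos: [0.5555, 0.3012, 0.3019]
eef_rot: [0.196, 0.731, 0.631, 0.171]
wrist_force: [0.6, -0.5, -0.2]
opening: 0.642
grasp_force: 0.0
```

Run:
```python
from h import *
c=shot('wrist');im=c['pixels'][:,:,::-1].copy()
k=np.array([.6455,.286,.150]);o=np.array([.67337,.20319,.08119])
for p in(k+.056*Vm[:,2],k+.016*Vm[:,2],o+.131*Vm[:,2],o+.095*Vm[:,2]): print(proj(c,p).round(1))
b=shot('top')['pixels'][:,:,::-1]
cv2.imwrite('pics/w6.png',np.hstack([cv2.resize(im[140:384,120:420],(400,400)),cv2.resize(b[115:195,140:220],(400,400))]))
```

```text
[256.2 189.5]
[255.6 177.5]
[255.8 264. ]
[255.4 246. ]
```

View pics/w6.png

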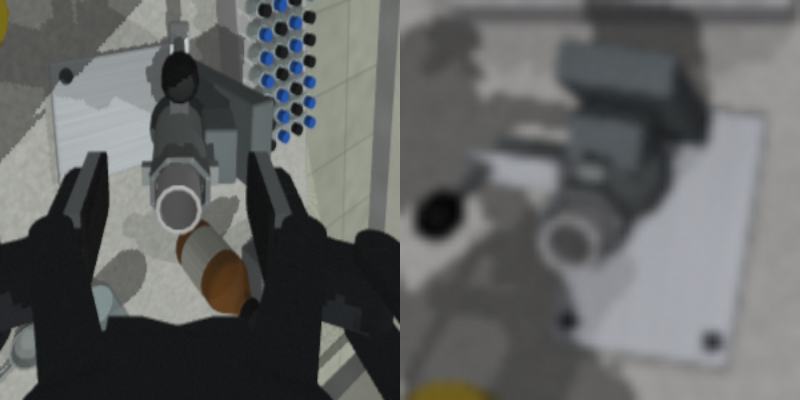

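The pictures show the knob raised at (180,77) against a predicted (181,81), and the liner rim standing out of the tube at (180,208) against a predicted (181,203). The gripper is clear of everything.

```bash
python3 -c "
from bench import ctrl
print(ctrl.hand_in())"
```

```text
the job is handed in; nothing more can be done
None
```

The job is handed in: the cap stands upright in the tray, the knockout rod is at its upper stop with the liner raised, and the gripper is clear; no verdict was returned.

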